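Stow the wax tin behind the ledge rail

TASK

Put the flat green wax tin away behind the white rail on the ledge: push it with the fingertips, sliding flat on the ledge and never lifted, straight through the narrow gap in the rail. Then push it sideways along the back of the rail, towards the side where the plastic bottle stands, until no part of the tin is in line with the gap, leaving it close behind the rail. Push gently, and leave the bottle, canister, jar and brush standing where they are.

Things in the scene. Friction and masses are not known exactly. Their poses are not given: they have to be found in the camera images.
- tin: Flat round lidded wax-polish tin, green with a brass-coloured lid, 88 mm diameter, 36 mm high, about 0.24 kg (0.17 to 0.34), loose, standing flat on the ledge in front of the rail (the robot's side). Too wide for most grippers. Origin: centre of its underside; z up. Its yaw has no meaning.
- rail: White wooden rail screwed to the ledge: two lengths in one line, each 270 mm long, 20 thick, 30 high, with a 96 mm gap between them (4 mm to spare each side of the tin). Origin: middle of the gap, at ledge level. x: level, across the rail, from the robot's side to the storage side (rail faces at x = -10 and +10 mm); y: along the rail (gap from -48 to +48 mm, outer ends at -318 and +318).
- bottle: Closed blue plastic bottle with a grey cap, 66 mm diameter, 190 mm high, loose, standing behind one of the two rail lengths, 250 to 270 mm along the rail from the gap's middle: it marks the side to which the tin goes. Leave it standing. Origin: centre of its underside.
- canister: Lidded steel canister with a paper band, 77 mm diameter, 106 mm high, loose, standing behind the other rail length, 250 to 270 mm from the gap's middle. Leave it. Origin: centre of its underside.
- jar: Small amber glass jar with a black lid, 52 mm diameter, 58 mm high, loose, in front of one rail length, 240 to 270 mm along the rail from the gap's middle. Leave it. Origin: centre of its underside.
- brush: Wooden shoe brush resting on its bristles, 150 mm long (its x axis, roughly across the rail), 52 mm wide, 45 mm high, loose, in front of the other rail length, 240 to 270 mm along the rail from the gap's middle. Leave it. Origin: centre of its underside.

How it is judged:
By the outcome, as a careful person would: the job done as asked, in the order asked, and still so for the second after the job is handed in, with the robot touching nothing.
It also fails if it takes over 72 s, if anything falls off the work surface, if the arm or the gripper's body presses on something with over 40 N, if the wrist force passes 120 N, or if a joint passes its speed limit or range.

ROBOT

A 7-joint arm with a two-finger parallel gripper is mounted at the origin on the work surface. World frame = base frame: x ahead of the robot, y to its left, z up, the work surface at z = 0. Lengths are in mm, angles in rad, forces in N, time in s.
With the tool pointing down it reaches from about 400 to 875 mm from the base axis. Payload 4.4 kg.
Tool frame: the origin (TCP) lies on the centre line of the jaws, within the pads' length; the fingertips stand 25 mm ahead of it and the grasp point (between the pads) lies 6 mm ahead of it; z points along the fingers, x is the direction in which the jaws open and shut, and the axes are right-handed (so a half turn about z gives the same grasp; the last joint's range is limited). The gripper opens to 85 mm and grips with 20 to 120 N. Pads are 22 mm wide; open, the fingers measure 114 mm over their backs; the gripper's body (76 mm by 85 mm) begins 54 mm behind the grasp point. The pads swing forward as they close: fully open they stand 13 mm farther back than shut.
Start: joints at [-1.317, 0.628, 0.038, 1.517, -0.027, 0.996, -0.02], TCP at [204.322, 617.066, 256.313] pointing down, gripper open.
Joint ranges: [-3.06, 3.06], [-0.37, 2.12], [-1.25, 1.32], [0.18, 2.47], [-1.1, 4.24], [0.23, 1.98], [-2.94, 2.94]. Speed limits (rad/s): [2.57, 2.57, 3.14, 3.14, 3.14, 3.14, 3.14].

INTERFACE

Orientations are given as [roll, pitch, yaw] about the fixed x, y, z axes, in that order (R = Rz(yaw) Ry(pitch) Rx(roll)).
In Python, from cell import ctrl, cams gives the robot as it stands. The module is installed in compiled form; this text tells all that it offers.
- The arm moves only by the tool step_arm, never from a script. Its arguments are lists of equal length, an entry for each row: "linear": the shift along the tool's x, y, z in mm, a list of three; "yaw": the turn about the tool's z in rad; "gripper": the opening, from -1 (shut) to 1 (fully open). A call has 1 to 8 rows; each row is the pose to reach, as a shift and turn from the pose commanded when the call began, along the tool's axes at that moment; what a row does not reach only later rows make up. A row lasts 1/12 s, in which the tool goes at most 41.7 mm and 7.16 degrees, less where a joint would pass 70% of its speed; a pose out of reach is approached as far as the arm can. A call with a gripper value outside its range is refused whole. The fingers move at their own pace and stop on an object; the grip force is fixed at half the most. Time passes only in rows, so rows that repeat a pose let the fingers close. It gives the time, the measured TCP pose, the force and the opening at its end, in the units of the state.
- ctrl.read_state(): the state, without advancing time (a new reading comes with each control period).
- cams.get_image(name): name is "scene" or "top"; returns a dict with "frame" (420x560x3 uint8, red, green, blue), "depth" (420x560 float32, mm along the optical axis (not along the pixel's ray), 0 where there is no reading), "intrinsics" (3x3 intrinsics, pixels), "cam_to_world" (4x4, takes a point from camera to world coordinates). Camera axes: x right, y down, z forward; pixel columns grow to the right and rows downward; lengths in mm; the calibration is good to about 2 mm. A picture is of the moment at which its call begins.
- ctrl.finish_job(): hands the job in, once; it reports no verdict.
Trained networks look in the newest picture that a camera, given by its name, has taken for a name from the list of things; names that differ only in an ending like _2 or _b are one class to them, and where a whole thing is asked for, a point or a joint stands for the part that bears it (a point fixed in the world has none). Each returns a list of dicts, best first, with "conf" (0 to 1); they miss things now and then, are a little off and sometimes report something else, mostly with a low value. They report only what shows in the picture. A call takes as long as a camera call.
- cams.regions_of(camera, name): "pixels" (420x560 bool, what is visible of it) and "pixel" ([column, row] in pixels, amid what is visible of it).
The state is a dict: "clock": time; "qpos": joint angles; "qd": joint speeds; "tau": joint torques, N m; "eef_pos": TCP position; "tool_rot": TCP orientation; "force": force on the tool from outside, world axes, zero at the start; "torque": the same for the moment, N m; "width": finger opening in mm.
Only numpy, scipy, OpenCV 4.12 (cv2) and the standard library are available. Lean on these libraries where they do the work, as an engineer would, in place of code of your own. Each camera call takes 0.05 s, during which the arm holds its last target.

## Working session

There is one attempt and no reset: what is moved stays moved. The work goes in short steps, Python scripts to look and compute and a tool call to move; the robot and the scene stay as the last step left them, time stands still between calls to the robot, and variables do not carry over. Pictures are saved under pics/ and viewed, and the job is handed in when it is done.

Besides the shell and the picture viewer there is one more tool, called after ">>>" as name([rows], argument=value, ...), one row to a line, values as JSON. step_arm: Moves the arm, as the interface text tells. Its arguments: {"type":"object","properties":{"linear":{"type":"array"},"yaw":{"type":"array"},"gripper":{"type":"array"}},"required":["linear","yaw","gripper"]}

```bash
mkdir -p pics
cat > h.py <<'E'
import numpy as np, cv2
from cell import ctrl, cams
def pts(im,mask=None):
    d=im["depth"];K=im["intrinsics"];T=im["cam_to_world"]
    v,u=np.nonzero((d>0)&(mask if mask is not None else True))
    z=d[v,u];P=np.stack([(u-K[0,2])/K[0,0]*z,(v-K[1,2])/K[1,1]*z,z,np.ones_like(z)])
    return (T@P)[:3].T
E
python3 - <<'E'
from h import *
s=ctrl.read_state();print({k:np.round(v,3).tolist() for k,v in s.items()})
for c in ("scene","top"):
    im=cams.get_image(c);cv2.imwrite(f"pics/{c}0.png",im["frame"][:,:,::-1])
    print(c,im["cam_to_world"].round(2).tolist(),im["intrinsics"].tolist())
    for n in ("tin","rail","bottle","canister","jar","brush"):
        for r in cams.regions_of(c,n)[:2]:
            p=pts(im,r["pixels"]); 
            if len(p): print(n,round(r["conf"],2),r["pixel"],len(p),np.median(p,0).round(1),np.percentile(p,2,axis=0).round(1),np.percentile(p,98,axis=0).round(1))
E
```

```text
{'clock': 0.0, 'qpos': [-1.317, 0.629, 0.038, 1.518, -0.027, 0.996, -0.02], 'qd': [0.0, -0.001, 0.0, 0.001, 0.0, -0.0, 0.0], 'tau': [-0.0, -56.339, 1.225, -19.346, 0.011, 0.01, -0.0], 'eef_pos': [204.148, 616.506, 255.374], 'tool_rot': [3.142, 0.002, 1.251], 'force': [-0.968, 0.244, -0.194], 'torque': [0.059, 0.044, -0.028], 'width': 85.436}
scene [[-0.54, 0.69, -0.49, 982.76], [0.84, 0.45, -0.3, 253.48], [0.01, -0.57, -0.82, 679.17], [0.0, 0.0, 0.0, 1.0]] [[414.2183098998614, 0.0, 278.4159869000827], [0.0, 414.2183098998614, 206.32757323445108], [0.0, 0.0, 1.0]]
tin 0.94 [329.1, 181.0] 1494 [489.4  71.3  34.2] [440.9  30.6   4.4] [521.2 108.3  37. ]
rail 0.85 [311.1, 222.3] 3475 [595.7  91.   28. ] [ 558.8 -235.2    2.2] [642.3 269.2  31.5]
bottle 0.19 [195.6, 131.0] 702 [ 539.1 -230.    43.2] [ 509.7 -259.8    2.2] [ 554.9 -215.1   59. ]
canister 0.66 [145.3, 184.6] 2372 [ 716.7 -201.4   87.8] [ 6.743e+02 -2.515e+02  3.000e-01] [ 742.9 -182.4  102.6]
canister 0.21 [315.1, 221.9] 3702 [595.3  91.2  27.9] [ 5.550e+02 -2.381e+02  4.000e-01] [642.3 273.   31.6]
jar 0.66 [195.7, 132.0] 
[... 265 characters left out ...]
6], [0.0, 0.0, 0.0, 1.0]] [[418.0636041418368, 0.0, 269.89537184098566], [0.0, 418.0636041418368, 209.21747125287584], [0.0, 0.0, 1.0]]
tin 0.75 [254.5, 263.1] 1695 [476.2  65.5  36.2] [437.2  26.5  33.1] [515.5 104.6  39.1]
rail 0.92 [234.6, 204.4] 3474 [589.7  85.8  30.4] [ 544.9 -274.1    3.5] [640.9 333.6  33.7]
bottle 0.94 [110.2, 192.6] 2125 [618.5 290.4 124.3] [597.2 270.3   3.5] [658.3 327.  191.7]
canister 0.74 [378.9, 128.9] 2011 [ 693.4 -211.7   97.9] [ 667.8 -254.4    1.7] [ 738.4 -184.   105. ]
jar 0.75 [403.8, 216.8] 731 [ 525.1 -233.4   58.1] [ 504.  -260.5   10.6] [ 548.3 -216.4   61.8]
brush 0.67 [145.7, 293.2] 2414 [440.6 265.2  41.1] [371.9 244.6   8.5] [513.4 292.9  47.9]
```

View pics/scene0.png

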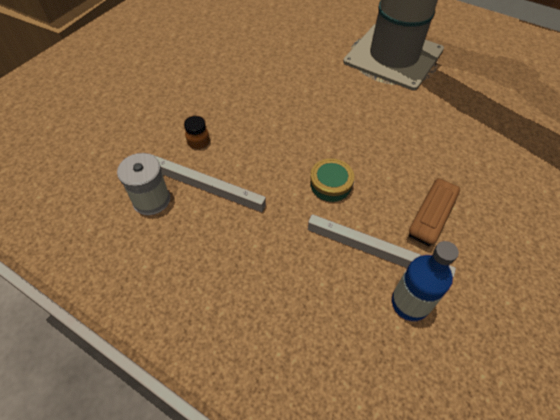

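View pics/top0.png

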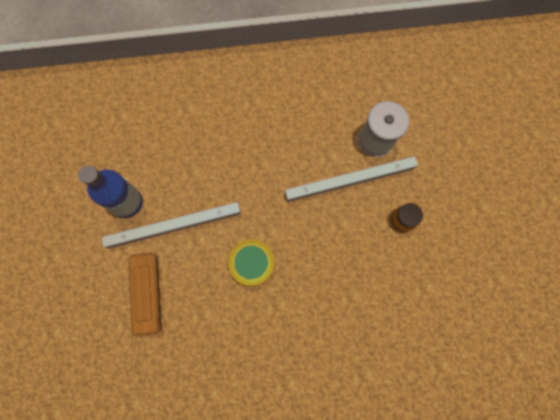

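```bash
cat > m.py <<'E'
from h import *
def tin(im,c,lo=33,hi=42):
    for r in cams.regions_of(c,"tin")[:1]:
        m=r["pixels"].astype(np.uint8); m=cv2.dilate(m,np.ones((5,5)))>0
        p=pts(im,m); p=p[(p[:,2]>lo)&(p[:,2]<hi)]
        q=p[:,:2].astype(np.float32)
        (x,y),rad=cv2.minEnclosingCircle(q)
        print(c,"tin top circle",round(x,1),round(y,1),round(rad,1),"mid",((np.percentile(q,1,0)+np.percentile(q,99,0))/2).round(1),"conf",r["conf"])
E
python3 - <<'E'
from m import *
for c in ("top","scene"):
    im=cams.get_image(c);tin(im,c,30,42)
    r=cams.regions_of(c,"rail")[0]
    p=pts(im,r["pixels"]);p=p[(p[:,2]>26)&(p[:,2]<35)][:,:2]
    # split by gap: fit line
    for it in range(3):
        A=np.polyfit(p[:,1],p[:,0],1);res=p[:,0]-np.polyval(A,p[:,1]);p=p[abs(res)<14]
    d=np.array([A[0],1]);d/=np.linalg.norm(d);c0=p.mean(0)
    n=np.array([d[1],-d[0]])
    t=(p-c0)@d;w=(p-c0)@n;ts=np.sort(t);g=np.argmax(np.diff(ts))
    print(c,"slope",np.arctan(A[0]),"gap",ts[g],ts[g+1],"gapmid",c0+d*(ts[g]+ts[g+1])/2+n*(np.percentile(w,2)+np.percentile(w,98))/2,"width",np.percentile(w,[2,98]),"ends",ts[0],ts[-1], "mid by ends",c0+d*(ts[0]+ts[-1])/2)
E
```

```text
top tin top circle 477.3 65.9 43.9 mid [476.9  65.7] conf 0.82
top slope -0.14240835016261447 gap -56.681509658001104 39.30696639604519 gapmid [594.27091585  30.67037402] width [-9.2916705   9.92737728] ends -326.31005525777147 308.48225498203135 mid by ends [593.98844489  30.40092753]
scene tin top circle 479.1 66.1 45.1 mid [480.1  67.8] conf 0.75
scene slope -0.14416052465005044 gap -54.25548670645404 43.550298799431516 gapmid [596.42358749  32.77696472] width [-10.11925759   9.20460965] ends -305.14415031711235 311.87878169591806 mid by ends [595.62345042  41.47212142]
```

Both views agree. The tin sits in front of the rail at about rail (-111, +51), with the bottle on the +y side and the brush and jar well clear. I'll use the half-open fingers as a cradle.

1. Push the tin sideways until it lines up with the gap.
2. Push it straight through the gap.
3. Push it sideways along the back of the rail.

```bash
cat > t.py <<'E'
from h import *
import sys
from scipy.spatial.transform import Rotation as R
G=np.array([594.8,31.2]);a=-0.1433
ex=np.array([np.cos(a),-np.sin(a)]);ey=np.array([np.sin(a),np.cos(a)])
def rail(p): q=np.asarray(p)[...,:2]-G; return np.stack([q@ex,q@ey],-1)
def plan(x,y,z,yawrail,n=""):
    s=ctrl.read_state();r=R.from_euler("xyz",s["tool_rot"])
    w=np.r_[G+x*ex+y*ey,z];d=r.inv().apply(w-s["eef_pos"])
    yw=yawrail-a; dy=-(yw-s["tool_rot"][2]); dy=(dy+np.pi/2)%np.pi-np.pi/2
    print(n,"world",w.round(1),"linear",d.round(1),"yaw",round(dy,3))
if __name__=="__main__":
    s=ctrl.read_state();print("clock",s["clock"],"rail pos",rail(s["eef_pos"]).round(1),"z",s["eef_pos"][2].round(1),"rot",s["tool_rot"].round(3),"F",s["force"].round(1),"w",s["width"])
    v=[float(i) for i in sys.argv[1:]]
    if v: plan(*v)
E
python3 t.py -111 135 200 0
```

```text
clock 1.0 rail pos [-302.8  635.6] z 256.3 rot [-3.142 -0.     1.251] F [-0.5  0.8 -0.3] w 85.09686165003279
 world [465.7 149.  200. ] linear [-362.2  395.2   56.3] yaw 1.108
```

>>> step_arm([
  [-362, 395, 0],
  [-362, 395, 0],
  [-362, 395, 0],
  [-362, 395, 0],
  [-362, 395, 0],
  [-362, 395, 0],
  [-362, 395, 0],
  [-362, 395, 0],
], yaw=[1.108, 1.108, 1.108, 1.108, 1.108, 1.108, 1.108, 1.108], gripper=[-0.06, -0.06, -0.06, -0.06, -0.06, -0.06, -0.06, -0.06])

```text
clock: 1.67
eef_pos: [367.4, 324.3, 256.7]
tool_rot: [-3.141, -0.001, 0.245]
force: [0.7, 0.7, -0.6]
width: 39.9
```

```bash
python3 t.py -111 135 200 0
```

```text
clock 1.6667 rail pos [-183.2  322.6] z 256.7 rot [-3.141e+00 -1.000e-03  2.450e-01] F [ 0.7  0.7 -0.6] w 39.91129579611915
 world [465.7 149.  200. ] linear [ 52.7 194.   56.6] yaw 0.102
```

>>> step_arm([
  [53, 194, 57],
  [53, 194, 57],
  [53, 194, 57],
  [53, 194, 57],
  [53, 194, 57],
  [53, 194, 57],
  [53, 194, 57],
  [53, 194, 57],
], yaw=[0.102, 0.102, 0.102, 0.102, 0.102, 0.102, 0.102, 0.102], gripper=[-0.06, -0.06, -0.06, -0.06, -0.06, -0.06, -0.06, -0.06])

```text
clock: 2.33
eef_pos: [466.2, 151.6, 199.3]
tool_rot: [-3.141, 0.0, 0.148]
force: [-0.7, 0.4, -0.4]
width: 40.2
```

```bash
python3 t.py -111 135 80 0
```

```text
clock 2.3333 rail pos [-110.   137.5] z 199.3 rot [-3.141  0.     0.148] F [-0.7  0.4 -0.4] w 40.22663987448277
 world [465.7 149.   80. ] linear [ -0.9   2.6 119.3] yaw 0.005
```

Now I'll lower to z 80 and check the fingertip height with the cameras.

>>> step_arm([
  [0, 0, 119],
  [0, 0, 119],
  [0, 0, 119],
  [0, 0, 119],
  [0, 0, 119],
  [0, 0, 119],
], yaw=[0, 0, 0, 0, 0, 0], gripper=[-0.06, -0.06, -0.06, -0.06, -0.06, -0.06])

```text
clock: 2.83
eef_pos: [467.0, 152.6, 81.9]
tool_rot: [-3.141, -0.002, 0.151]
force: [0.4, -0.5, 1.0]
width: 40.1
```

```bash
python3 t.py
python3 - <<'E'
from t import *
im=cams.get_image("scene");cv2.imwrite("pics/s1.png",im["frame"][:,:,::-1])
p=pts(im);p3=np.c_[rail(p),p[:,2]]
m=(abs(p3[:,0]+111)<60)&(abs(p3[:,1]-135)<25)&(p3[:,2]>8)
q=p3[m];print(len(q))
for z in range(10,160,5):
    k=q[(q[:,2]>=z)&(q[:,2]<z+5)]
    if len(k):print(z,len(k),np.percentile(k,[3,97],axis=0).round(0)[:,:2].tolist())
E
```

```text
clock 2.8333 rail pos [-109.1  138.4] z 81.9 rot [-3.141e+00 -2.000e-03  1.510e-01] F [ 0.4 -0.5  1. ] w 40.104711557764475
6428
55 3 [[-83.0, 130.0], [-81.0, 140.0]]
60 8 [[-82.0, 128.0], [-77.0, 149.0]]
65 16 [[-82.0, 130.0], [-74.0, 150.0]]
70 21 [[-82.0, 129.0], [-73.0, 149.0]]
75 12 [[-81.0, 131.0], [-73.0, 146.0]]
80 15 [[-75.0, 133.0], [-73.0, 145.0]]
85 5 [[-130.0, 142.0], [-73.0, 147.0]]
90 1 [[-129.0, 149.0], [-129.0, 149.0]]
95 1 [[-131.0, 149.0], [-131.0, 149.0]]
100 2 [[-130.0, 150.0], [-79.0, 151.0]]
105 14 [[-109.0, 127.0], [-55.0, 152.0]]
110 39 [[-75.0, 129.0], [-54.0, 151.0]]
115 5 [[-58.0, 129.0], [-53.0, 150.0]]
120 15 [[-88.0, 126.0], [-51.0, 153.0]]
125 49 [[-92.0, 123.0], [-79.0, 155.0]]
130 22 [[-86.0, 123.0], [-70.0, 156.0]]
135 20 [[-85.0, 123.0], [-81.0, 156.0]]
140 18 [[-87.0, 123.0], [-64.0, 154.0]]
145 25 [[-88.0, 123.0], [-76.0, 156.0]]
150 26 [[-89.0, 120.0], [-69.0, 158.0]]
155 37 [[-90.0, 120.0], [-51.0, 157.0]]
```

View pics/s1.png

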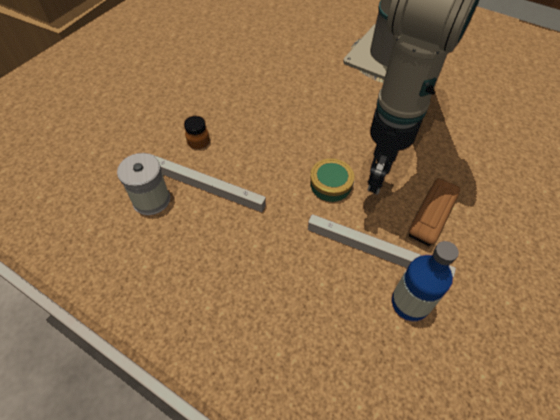

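>>> step_arm([
  [-1, 0, 25],
  [-1, 0, 46],
  [-1, 0, 46],
  [-1, 0, 46],
  [-1, 10, 46],
  [-1, 18, 46],
  [-1, 23, 46],
  [-1, 27, 46],
], yaw=[0.008, 0.008, 0.008, 0.008, 0.008, 0.008, 0.008, 0.008], gripper=[-0.06, -0.06, -0.06, -0.06, -0.06, -0.06, -0.06, -0.06])

```text
clock: 3.55
eef_pos: [470.1, 123.0, 35.3]
tool_rot: [3.141, -0.002, 0.139]
force: [0.1, 0.7, -1.0]
width: 40.2
```

```bash
python3 t.py -110 50 36 0
```

```text
clock 3.55 rail pos [-110.3  108.7] z 35.3 rot [ 3.141e+00 -2.000e-03  1.390e-01] F [ 0.1  0.7 -1. ] w 40.19842303701129
 world [478.8  65.   36. ] linear [ 0.5 58.7 -0.7] yaw -0.004
```

>>> step_arm([
  [0, 3, 0],
  [0, 6, 0],
  [0, 10, 0],
  [0, 14, 0],
  [0, 18, 0],
  [0, 22, 0],
  [0, 26, 0],
  [0, 30, 0],
], yaw=[0, 0, 0, 0, 0, 0, 0, 0], gripper=[-0.06, -0.06, -0.06, -0.06, -0.06, -0.06, -0.06, -0.06])

```text
clock: 4.22
eef_pos: [473.6, 94.6, 34.3]
tool_rot: [-3.141, -0.0, 0.141]
force: [-0.9, 2.8, 2.7]
width: 40.1
```

```bash
python3 t.py -110 50 36 0
```

```text
clock 4.2167 rail pos [-110.9   80.1] z 34.3 rot [-3.141 -0.     0.141] F [-0.9  2.8  2.7] w 40.07495084179527
 world [478.8  65.   36. ] linear [ 1.  30.1 -1.7] yaw -0.002
```

>>> step_arm([
  [0, 4, -1],
  [0, 8, -1],
  [0, 12, -1],
  [0, 16, -1],
  [0, 20, -1],
  [0, 24, -1],
  [0, 27, -1],
  [0, 29, -1],
], yaw=[0, 0, 0, 0, 0, 0, 0, 0], gripper=[-0.06, -0.06, -0.06, -0.06, -0.06, -0.06, -0.06, -0.06])

```text
clock: 4.88
eef_pos: [477.7, 65.4, 35.3]
tool_rot: [3.141, 0.0, 0.14]
force: [-0.8, 1.2, -0.8]
width: 40.2
```

```bash
python3 t.py -110 50 36 0
cat > m2.py <<'E'
from t import *
def look(tag,views=("top","scene")):
    for c in views:
        im=cams.get_image(c);cv2.imwrite(f"pics/{c}_{tag}.png",im["frame"][:,:,::-1])
        rs=cams.regions_of(c,"tin")[:1]
        for r in rs:
            m=cv2.dilate(r["pixels"].astype(np.uint8),np.ones((5,5)))>0
            p=pts(im,m);p=p[(p[:,2]>31)&(p[:,2]<42)]
            # keep inside robust
            q=rail(p);md=np.median(q,0);q=q[np.linalg.norm(q-md,axis=1)<52]
            (x,y),rad=cv2.minEnclosingCircle(q.astype(np.float32))
            lo,hi=np.percentile(q,[1,99],axis=0)
            b={"top":[-.5,-.6],"scene":[1.6,1.6]}[c]
            print(c,"tin",round(x,1),round(y,1),"r",round(rad,1),"mid",((lo+hi)/2).round(1),"z",np.median(p[:,2]).round(1),"conf",round(r["conf"],2))
        r=cams.regions_of(c,"rail")[0];p=pts(im,r["pixels"]);p=p[(p[:,2]>26)&(p[:,2]<35)];q=rail(p);q=q[abs(q[:,0])<16]
        i=q[abs(q[:,1])<150]; print("  rail mid x",((np.percentile(i[:,0],2)+np.percentile(i[:,0],98))/2).round(1),"gap",i[i[:,1]<0,1].max().round(1),i[i[:,1]>0,1].min().round(1),"slope",np.polyfit(q[:,1],q[:,0],1)[0].round(4))
if __name__=="__main__": look(sys.argv[1],sys.argv[2:] or ("top","scene"))
E
python3 m2.py a
```

```text
clock 4.8833 rail pos [-111.    50.5] z 35.3 rot [3.141 0.    0.14 ] F [-0.8  1.2 -0.8] w 40.17689493619927
 world [478.8  65.   36. ] linear [ 1.   0.5 -0.7] yaw -0.003
top tin -111.9 -0.8 r 43.5 mid [-113.5  -12.3] z 36.3 conf 0.82Traceback (most recent call last):
  File "m2.py", line 17, in <module>
    if __name__=="__main__": look(sys.argv[1],sys.argv[2:] or ("top","scene"))
                             ~~~~^^^^^^^^^^^^^^^^^^^^^^^^^^^^^^^^^^^^^^^^^^^^^
  File "m2.py", line 16, in look
    i=q[abs(q[:,1])<150]; print("  rail mid x",((np.percentile(i[:,0],2)+np.percentile(i[:,0],98))/2).round(1),"gap",i[i[:,1]<0,1].max().round(1),i[i[:,1]>0,1].min().round(1),"slope",np.polyfit(q[:,1],q[:,0],1)[0].round(4))
                                                                                                                                                  ~~~~~~~~~~~~~~~~~^^
    return umr_minimum(a, axis, None, out, keepdims, initial, where)
ValueError: zero-size array to reduction operation minimum which has no identity
```

View pics/top_a.png

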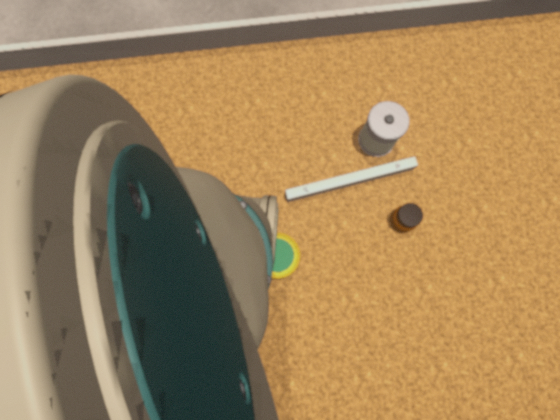

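>>> step_arm([
  [0, -10, 0],
  [0, -22, 0],
  [0, -24, 0],
  [0, -24, -30],
  [0, -24, -65],
  [0, -24, -75],
  [0, -24, -75],
  [0, -24, -75],
], yaw=[0, 0, 0, 0, 0, 0, 0, 0], gripper=[-0.06, -0.06, -0.06, -0.06, -0.06, -0.06, -0.06, -0.06])

```text
clock: 5.7
eef_pos: [474.5, 90.3, 110.7]
tool_rot: [-3.141, -0.002, 0.142]
force: [-0.1, -1.1, 0.2]
width: 40.1
```

```bash
python3 t.py -175 0 110 1.5708
```

```text
clock 5.7 rail pos [-110.6   75.7] z 110.7 rot [-3.141e+00 -2.000e-03  1.420e-01] F [-0.1 -1.1  0.2] w 40.13972921144207
 world [421.6   6.2 110. ] linear [-64.2  75.8   0.6] yaw 1.569
```

>>> step_arm([
  [-64, 76, 0],
  [-64, 76, 0],
  [-64, 76, 0],
  [-64, 76, 0],
  [-64, 76, 0],
  [-64, 76, 0],
  [-64, 76, 0],
  [-64, 76, 0],
], yaw=[1.57, 1.57, 1.57, 1.57, 1.57, 1.57, 1.57, 1.57], gripper=[-0.06, -0.06, -0.06, -0.06, -0.06, -0.06, -0.06, -0.06])

```text
clock: 6.37
eef_pos: [420.7, 5.3, 109.1]
tool_rot: [3.139, 0.001, -0.865]
force: [0.1, 0.2, 0.2]
width: 40.3
```

```bash
python3 t.py -175 0 110 1.5708
```

```text
clock 6.3667 rail pos [-176.    -0.7] z 109.1 rot [ 3.139e+00  1.000e-03 -8.650e-01] F [0.1 0.2 0.2] w 40.285730008702714
 world [421.6   6.2 110. ] linear [-0.1 -1.3 -0.9] yaw 0.562
```

>>> step_arm([
  [0, -1, 0],
  [0, -1, 0],
  [0, -1, 0],
  [0, -1, 0],
  [0, -1, 0],
  [0, -1, 0],
  [0, -1, 0],
], yaw=[0.562, 0.562, 0.562, 0.562, 0.562, 0.562, 0.562], gripper=[-0.06, -0.06, -0.06, -0.06, -0.06, -0.06, -0.06])

```text
clock: 6.95
eef_pos: [421.6, 6.1, 109.4]
tool_rot: [3.139, -0.001, -1.419]
force: [-0.4, -0.3, 0.0]
width: 40.1
```

```bash
sed -i 's/^        i=q\[abs.*$/        i=q[abs(q[:,1])<150]; n=i[i[:,1]<0,1]; pp=i[i[:,1]>0,1]; print("  rail mid x",((np.percentile(i[:,0],2)+np.percentile(i[:,0],98))\/2).round(1),"gap",n.max() if len(n) else None,pp.min() if len(pp) else None,"slope",np.polyfit(q[:,1],q[:,0],1)[0].round(4))/' m2.py
python3 t.py -175 0 36 1.5708; python3 m2.py b
```

```text
clock 6.95 rail pos [-1.75e+02 -1.00e-01] z 109.4 rot [ 3.139e+00 -1.000e-03 -1.419e+00] F [-0.4 -0.3  0. ] w 40.09252651297891
 world [421.6   6.2  36. ] linear [-0.2 -0.2 73.4] yaw 0.009
  rail mid x -0.7 gap -48.38404296741443 47.548176811208634 slope 0.0008
scene tin -109.5 0.5 r 44.9 mid [-108.2    1.4] z 34.7 conf 0.79
  rail mid x 1.8 gap -47.43623384277119 48.728950101415265 slope -0.0001
```

View pics/top_b.png

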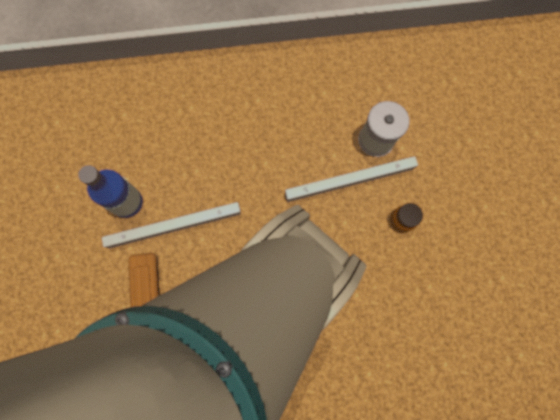

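View pics/scene_b.png

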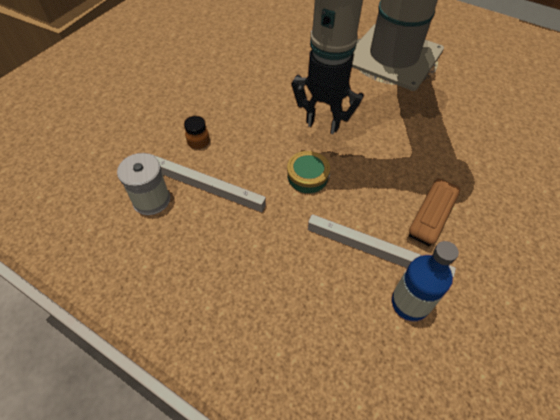

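>>> step_arm([
  [0, 0, 35],
  [0, 0, 65],
  [0, 0, 73],
  [0, 0, 73],
  [0, 0, 73],
  [0, 0, 73],
], yaw=[0.009, 0.009, 0.009, 0.009, 0.009, 0.009], gripper=[-0.06, -0.06, -0.06, -0.06, -0.06, -0.06])

```text
clock: 7.75
eef_pos: [426.1, 4.7, 40.9]
tool_rot: [3.14, -0.004, -1.432]
force: [0.6, 1.0, 0.8]
width: 40.3
```

```bash
python3 t.py 11 0 36 1.5708
```

```text
clock 7.75 rail pos [-170.8   -2.1] z 40.9 rot [ 3.14  -0.004 -1.432] F [0.6 1.  0.8] w 40.28396439814225
 world [605.7  32.8  36. ] linear [  -3.  -181.8    4.6] yaw -0.005
```

>>> step_arm([
  [0, 0, 0],
  [0, 0, 0],
], yaw=[0, 0], gripper=[-0.06, -0.06])

```text
clock: 7.92
eef_pos: [425.5, 5.9, 40.8]
tool_rot: [3.139, -0.002, -1.43]
force: [-0.3, 0.8, 0.5]
width: 39.9
```

```bash
python3 t.py 11 0 36 1.5708
```

```text
clock 7.9167 rail pos [-171.1   -0.8] z 40.8 rot [ 3.139e+00 -2.000e-03 -1.430e+00] F [-0.3  0.8  0.5] w 39.91200677320087
 world [605.7  32.8  36. ] linear [  -1.3 -182.2    4.3] yaw -0.002
```

>>> step_arm([
  [-1, -4, 2],
  [-1, -7, 4],
  [-1, -10, 4],
  [-1, -13, 4],
  [-1, -16, 4],
  [-1, -19, 4],
  [-1, -22, 4],
  [-1, -22, 4],
], yaw=[0, 0, 0, 0, 0, 0, 0, 0], gripper=[-0.06, -0.06, -0.06, -0.06, -0.06, -0.06, -0.06, -0.06])

```text
clock: 8.58
eef_pos: [446.9, 10.4, 35.6]
tool_rot: [3.137, 0.0, -1.43]
force: [-2.4, -0.0, 0.8]
width: 40.1
```

```bash
python3 t.py 11 0 36 1.5708
```

```text
clock 8.5833 rail pos [-149.4    0.6] z 35.6 rot [ 3.137  0.    -1.43 ] F [-2.4 -0.   0.8] w 40.13057726770689
 world [605.7  32.8  36. ] linear [   0.2 -160.4   -1.1] yaw -0.002
```

>>> step_arm([
  [0, -5, 0],
  [0, -10, 0],
  [0, -15, 0],
  [0, -20, 0],
  [0, -25, 0],
  [0, -30, 0],
  [0, -34, 0],
  [0, -36, 0],
], yaw=[0, 0, 0, 0, 0, 0, 0, 0], gripper=[-0.06, -0.06, -0.06, -0.06, -0.06, -0.06, -0.06, -0.06])

```text
clock: 9.25
eef_pos: [482.5, 15.4, 35.5]
tool_rot: [3.137, 0.001, -1.43]
force: [-4.1, -0.9, 2.8]
width: 40.0
```

```bash
python3 t.py 11 0 36 1.5708; python3 m2.py c
```

```text
clock 9.25 rail pos [-113.4    0.4] z 35.5 rot [ 3.137e+00  1.000e-03 -1.430e+00] F [-4.1 -0.9  2.8] w 40.008289862478
 world [605.7  32.8  36. ] linear [   0.2 -124.4   -1.1] yaw -0.002
  rail mid x -1.1 gap -77.03491579822206 None slope 0.0003
scene tin -63.6 3.2 r 47.5 mid [-60.9   1.5] z 34.7 conf 0.73
  rail mid x 2.3 gap -47.22011478904366 49.81170310974002 slope -0.0001
```

View pics/scene_c.png

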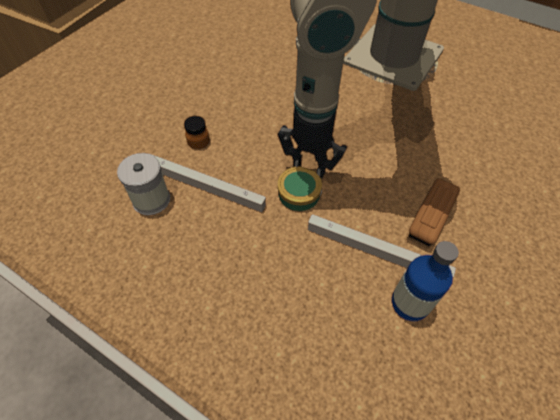

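Run:
```python
from t import *
from scipy.optimize import least_squares
im=cams.get_image("scene");r=cams.regions_of("scene","tin")[0]
fr=im["frame"];hsv=cv2.cvtColor(fr,cv2.COLOR_RGB2HSV)
m=cv2.dilate(r["pixels"].astype(np.uint8),np.ones((5,5)))>0
d=im["depth"]; K=im["intrinsics"];T=im["cam_to_world"]
v,u=np.nonzero(m&(d>0));z=d[v,u];P=(T@np.stack([(u-K[0,2])/K[0,0]*z,(v-K[1,2])/K[1,1]*z,z,np.ones_like(z)]))[:3].T
k=(P[:,2]>31)&(P[:,2]<39);q=rail(P[k])
# boundary points by angle around initial centre, front part
c=np.array([-64.,1.])
for it in range(5):
    a=np.arctan2(*(q-c).T[::-1]);rr=np.linalg.norm(q-c,axis=1);B=[]
    for t in np.linspace(-2,2,33):
        s=abs(a-t)<0.07
        if s.sum(): i=np.argmax(np.where(s,rr,0));B.append(q[i])
    B=np.array(B);f=least_squares(lambda p:np.linalg.norm(B-p[:2],axis=1)-p[2],[*c,43],loss="soft_l1");c=f.x[:2]
print(f.x.round(2),(np.linalg.norm(B-c,axis=1)-f.x[2]).round(1))
```

```text
[-60.96   1.3   43.3 ] [ 0.4  1.   0.1  0.3  0.3  0.3 -0.7 -1.2 -0.8  0.   0.  -1.  -0.4 -0.4
  0.2  0.4  0.1  0.9  0.   1.   0.4 -0.4 -0.4  0.4  0.4 -0.   0.3 -0.7
  0.4 -0.9  0.4 -0.6 -0.3]
```

>>> step_arm([
  [0, -4, 0],
  [0, -8, 0],
  [0, -12, 0],
  [0, -16, 0],
  [0, -20, 0],
  [0, -24, 0],
  [0, -28, 0],
  [0, -30, 0],
], yaw=[0, 0, 0, 0, 0, 0, 0, 0], gripper=[-0.06, -0.06, -0.06, -0.06, -0.06, -0.06, -0.06, -0.06])

```text
clock: 10.32
eef_pos: [512.4, 19.6, 35.4]
tool_rot: [3.137, 0.0, -1.43]
force: [-4.1, -0.0, 3.8]
width: 39.8
```

```bash
python3 t.py 11 0 36 1.5708
```

```text
clock 10.3167 rail pos [-83.2   0.3] z 35.4 rot [ 3.137  0.    -1.43 ] F [-4.1 -0.   3.8] w 39.78564805040787
 world [605.7  32.8  36. ] linear [  0.1 -94.2  -1. ] yaw -0.002
```

>>> step_arm([
  [0, -4, 0],
  [0, -8, 0],
  [0, -12, 0],
  [0, -16, 0],
  [0, -20, 0],
  [0, -24, 0],
  [0, -28, 0],
  [0, -32, 0],
], yaw=[0, 0, 0, 0, 0, 0, 0, 0], gripper=[-0.06, -0.06, -0.06, -0.06, -0.06, -0.06, -0.06, -0.06])

```text
clock: 10.98
eef_pos: [543.5, 24.1, 35.3]
tool_rot: [3.136, 0.001, -1.43]
force: [-5.1, -0.7, 5.1]
width: 40.3
```

```bash
python3 t.py 11 0 36 1.5708
```

```text
clock 10.9833 rail pos [-51.8   0.3] z 35.3 rot [ 3.136e+00  1.000e-03 -1.430e+00] F [-5.1 -0.7  5.1] w 40.28516810048713
 world [605.7  32.8  36. ] linear [  0.1 -62.8  -1.1] yaw -0.002
```

>>> step_arm([
  [0, -4, 0],
  [0, -8, 0],
  [0, -12, 0],
  [0, -16, 0],
  [0, -20, 0],
  [0, -24, 0],
  [0, -28, 0],
  [0, -32, 0],
], yaw=[0, 0, 0, 0, 0, 0, 0, 0], gripper=[-0.06, -0.06, -0.06, -0.06, -0.06, -0.06, -0.06, -0.06])

```text
clock: 11.65
eef_pos: [574.9, 28.5, 35.2]
tool_rot: [3.136, 0.001, -1.43]
force: [-5.1, -0.8, 6.0]
width: 40.1
```

```bash
python3 t.py 11 0 36 1.5708
```

```text
clock 11.65 rail pos [-20.1   0.2] z 35.2 rot [ 3.136e+00  1.000e-03 -1.430e+00] F [-5.1 -0.8  6. ] w 40.08882344155536
 world [605.7  32.8  36. ] linear [  0.1 -31.1  -1. ] yaw -0.002
```

>>> step_arm([
  [0, -4, 0],
  [0, -8, 0],
  [0, -12, 0],
  [0, -16, 0],
  [0, -20, 0],
  [0, -24, 0],
  [0, -28, 0],
  [0, -31, 0],
], yaw=[0, 0, 0, 0, 0, 0, 0, 0], gripper=[-0.06, -0.06, -0.06, -0.06, -0.06, -0.06, -0.06, -0.06])

```text
clock: 12.32
eef_pos: [605.9, 32.9, 35.1]
tool_rot: [3.136, 0.001, -1.43]
force: [-5.5, -1.6, 6.2]
width: 40.3
```

```bash
python3 t.py 11 0 36 1.5708; python3 m2.py d scene
```

```text
clock 12.3167 rail pos [11.3  0.1] z 35.1 rot [ 3.136e+00  1.000e-03 -1.430e+00] F [-5.5 -1.6  6.2] w 40.28523137580997
 world [605.7  32.8  36. ] linear [ 0.1  0.3 -0.9] yaw -0.002
scene tin 60.3 0.9 r 46.2 mid [63.4  0.9] z 34.8 conf 0.6
  rail mid x 1.7 gap -47.4128812436874 48.69108098848342 slope -0.0007
```

View pics/scene_d.png

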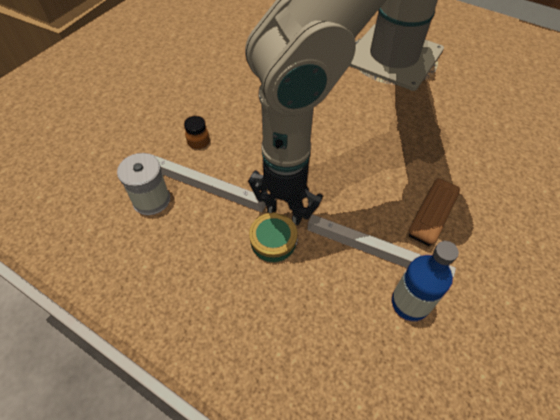

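The tin is through, at (275,237) in the scene view and about rail (61, 0), with 7 mm clear behind the rail. Next I'll retreat and go round to its canister side.

>>> step_arm([
  [0, 10, 0],
  [0, 18, 0],
  [0, 20, 0],
  [0, 20, -30],
  [0, 20, -65],
  [0, 20, -80],
  [0, 20, -80],
  [0, 20, -80],
], yaw=[0, 0, 0, 0, 0, 0, 0, 0], gripper=[-0.06, -0.06, -0.06, -0.06, -0.06, -0.06, -0.06, -0.06])

```text
clock: 13.13
eef_pos: [587.4, 30.5, 115.8]
tool_rot: [3.14, 0.001, -1.43]
force: [-0.3, 0.6, -0.8]
width: 40.1
```

```bash
python3 t.py 61 -75 115 0; python3 -c "from h import *;print(ctrl.read_state()['qpos'].round(2))"
```

```text
clock 13.1333 rail pos [-7.4  0.4] z 115.8 rot [ 3.14e+00  1.00e-03 -1.43e+00] F [-0.3  0.6 -0.8] w 40.09487094430531
 world [665.9 -34.3 115. ] linear [ 75.3 -68.6   0.6] yaw 1.569
[-0.51  0.84  0.7   1.82 -0.76  0.77 -0.83]
```

>>> step_arm([
  [75, -30, 0],
  [75, -69, 0],
  [75, -69, 0],
  [75, -69, 0],
  [75, -69, 0],
  [75, -69, 0],
  [75, -69, 0],
  [75, -69, 0],
], yaw=[-1.573, -1.573, -1.573, -1.573, -1.573, -1.573, -1.573, -1.573], gripper=[-0.06, -0.06, -0.06, -0.06, -0.06, -0.06, -0.06, -0.06])

```text
clock: 13.8
eef_pos: [664.5, -34.0, 112.6]
tool_rot: [3.139, 0.007, -0.424]
force: [-0.5, 0.5, -0.8]
width: 39.9
```

```bash
python3 t.py 61 -75 115 0
```

```text
clock 13.8 rail pos [ 59.6 -74.5] z 112.6 rot [ 3.139  0.007 -0.424] F [-0.5  0.5 -0.8] w 39.90458325616201
 world [665.9 -34.3 115. ] linear [ 1.4 -0.3 -2.4] yaw -0.567
```

>>> step_arm([
  [0, 0, 0],
  [0, 0, 0],
  [0, 0, 0],
  [0, 0, 0],
  [0, 0, 0],
  [0, 0, 0],
  [0, 0, 0],
], yaw=[-0.567, -0.567, -0.567, -0.567, -0.567, -0.567, -0.567], gripper=[-0.06, -0.06, -0.06, -0.06, -0.06, -0.06, -0.06])

```text
clock: 14.38
eef_pos: [664.5, -34.3, 113.2]
tool_rot: [-3.14, 0.007, 0.135]
force: [0.1, 0.3, -0.0]
width: 40.3
```

```bash
python3 t.py 61 -75 36 0;python3 m2.py e
```

```text
clock 14.3833 rail pos [ 59.7 -74.8] z 113.2 rot [-3.14   0.007  0.135] F [ 0.1  0.3 -0. ] w 40.31221204595029
 world [665.9 -34.3  36. ] linear [ 1.8  0.4 77.2] yaw -0.009Traceback (most recent call last):
  File "m2.py", line 17, in <module>
    if __name__=="__main__": look(sys.argv[1],sys.argv[2:] or ("top","scene"))
                             ~~~~^^^^^^^^^^^^^^^^^^^^^^^^^^^^^^^^^^^^^^^^^^^^^
  File "m2.py", line 16, in look
    i=q[abs(q[:,1])<150]; n=i[i[:,1]<0,1]; pp=i[i[:,1]>0,1]; print("  rail mid x",((np.percentile(i[:,0],2)+np.percentile(i[:,0],98))/2).round(1),"gap",n.max() if len(n) else None,pp.min() if len(pp) else None,"slope",np.polyfit(q[:,1],q[:,0],1)[0].round(4))
                                                                                    ~~~~~~~~~~~~~^^^^^^^^^^
    return _quantile_unchecked(
        a, q, axis, out, overwrite_input, method, keepdims, weights)
    return _ureduce(a,
                    func=_quantile_ureduce_func,
    ...<5 lines>...
                    overwrite_input=overwrite_input,
                    method=method)
    r = func(a, **kwargs)
    result = _quantile(arr,
                       quantiles=q,
    ...<2 lines>...
                       out=out,
                       weights=wgt)
    slices_having_nans = np.isnan(arr[-1, ...])
                                  ~~~^^^^^^^^^
IndexError: index -1 is out of bounds for axis 0 with size 0
```

```bash
python3 m2.py f scene
```

```text
scene tin 63.5 0.0 r 44.7 mid [64.7  0.9] z 34.8 conf 0.62
  rail mid x 2.2 gap -47.367810565622015 49.999010358108066 slope -0.0017
```

View pics/scene_f.png

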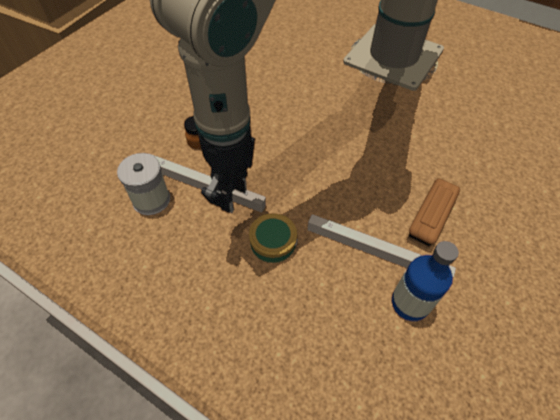

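>>> step_arm([
  [2, 0, 30],
  [2, 0, 60],
  [2, 0, 77],
  [2, 0, 77],
  [2, 0, 77],
  [2, 0, 77],
], yaw=[-0.009, -0.009, -0.009, -0.009, -0.009, -0.009], gripper=[-0.06, -0.06, -0.06, -0.06, -0.06, -0.06])

```text
clock: 15.18
eef_pos: [667.8, -34.5, 38.9]
tool_rot: [3.141, 0.003, 0.146]
force: [0.8, 0.6, -0.1]
width: 40.1
```

```bash
python3 t.py 60 60 36 0
```

```text
clock 15.1833 rail pos [ 62.8 -75.4] z 38.9 rot [3.141e+00 3.000e-03 1.460e-01] F [ 0.8  0.6 -0.1] w 40.13159921311804
 world [645.6  99.2  36. ] linear [  -2.5 -135.4    2.8] yaw 0.003
```

>>> step_arm([
  [-1, -6, 2],
  [-1, -12, 2],
  [-1, -18, 2],
  [-1, -22, 2],
  [-1, -26, 2],
  [-1, -30, 2],
  [-1, -34, 2],
  [-1, -38, 2],
], yaw=[0.003, 0.003, 0.003, 0.003, 0.003, 0.003, 0.003, 0.003], gripper=[-0.06, -0.06, -0.06, -0.06, -0.06, -0.06, -0.06, -0.06])

```text
clock: 15.85
eef_pos: [660.7, 2.1, 36.1]
tool_rot: [3.14, 0.004, 0.142]
force: [0.5, -3.5, 3.9]
width: 40.4
```

```bash
python3 t.py 60 62 36 0
```

```text
clock 15.85 rail pos [ 61.1 -38.2] z 36.1 rot [3.14  0.004 0.142] F [ 0.5 -3.5  3.9] w 40.3826184656577
 world [645.3 101.1  36. ] linear [  -1.2 -100.2    0. ] yaw -0.001
```

>>> step_arm([
  [0, -4, 0],
  [0, -8, 0],
  [0, -12, 0],
  [0, -16, 0],
  [0, -20, 0],
  [0, -24, 0],
  [0, -28, 0],
  [0, -32, 0],
], yaw=[0, 0, 0, 0, 0, 0, 0, 0], gripper=[-0.06, -0.06, -0.06, -0.06, -0.06, -0.06, -0.06, -0.06])

```text
clock: 16.52
eef_pos: [655.9, 34.7, 35.9]
tool_rot: [3.141, 0.004, 0.143]
force: [-0.2, -4.9, 5.0]
width: 40.2
```

```bash
python3 t.py 60 62 36 0
```

```text
clock 16.5167 rail pos [61.  -5.3] z 35.9 rot [3.141 0.004 0.143] F [-0.2 -4.9  5. ] w 40.24251696088362
 world [645.3 101.1  36. ] linear [ -1.  -67.3  -0.1] yaw -0.001
```

>>> step_arm([
  [0, -4, 0],
  [0, -8, 0],
  [0, -12, 0],
  [0, -16, 0],
  [0, -20, 0],
  [0, -24, 0],
  [0, -28, 0],
  [0, -32, 0],
], yaw=[0, 0, 0, 0, 0, 0, 0, 0], gripper=[-0.06, -0.06, -0.06, -0.06, -0.06, -0.06, -0.06, -0.06])

```text
clock: 17.18
eef_pos: [651.2, 66.3, 35.9]
tool_rot: [3.141, 0.005, 0.143]
force: [0.8, -5.8, 4.6]
width: 39.9
```

```bash
python3 t.py 60 62 36 0; python3 m2.py g scene
```

```text
clock 17.1833 rail pos [60.8 26.6] z 35.9 rot [3.141 0.005 0.143] F [ 0.8 -5.8  4.6] w 39.94151754132949
 world [645.3 101.1  36. ] linear [ -0.8 -35.4  -0.1] yaw -0.001
scene tin 61.9 75.1 r 46.0 mid [63.4 77.7] z 34.8 conf 0.9
  rail mid x 1.9 gap -47.65043689299507 49.1497495622731 slope -0.0001
```

View pics/scene_g.png

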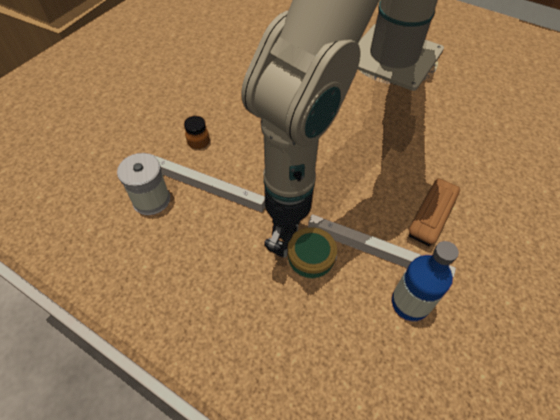

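>>> step_arm([
  [0, -4, 0],
  [0, -9, 0],
  [-1, -14, 0],
  [-1, -19, 0],
  [-1, -24, 0],
  [-2, -29, 0],
  [-2, -33, 0],
  [-2, -36, 0],
], yaw=[0, 0, 0, 0, 0, 0, 0, 0], gripper=[-0.06, -0.06, -0.06, -0.06, -0.06, -0.06, -0.06, -0.06])

```text
clock: 18.0
eef_pos: [643.5, 103.0, 35.6]
tool_rot: [-3.14, 0.006, 0.144]
force: [1.4, -3.7, 2.1]
width: 40.1
```

>>> step_arm([
  [0, 0, 0],
  [0, 8, 0],
  [0, 18, 0],
  [0, 22, 0],
  [0, 22, -30],
  [0, 22, -70],
  [0, 22, -100],
  [0, 22, -130],
], yaw=[0, 0, 0, 0, 0, 0, 0, 0], gripper=[-0.06, -0.06, -0.06, -0.06, -0.06, -0.06, -0.06, -0.06])

```text
clock: 18.67
eef_pos: [647.7, 79.1, 167.2]
tool_rot: [-3.141, 0.005, 0.141]
force: [1.2, -0.4, -0.6]
width: 40.1
```

```bash
python3 t.py -80 -80 200 0; python3 m2.py h scene
```

```text
clock 18.6667 rail pos [59.2 39.9] z 167.2 rot [-3.141  0.005  0.141] F [ 1.2 -0.4 -0.6] w 40.11419832195284
 world [527.  -59.4 200. ] linear [-139.2  120.1  -32.2] yaw -0.002
scene tin 57.2 116.6 r 47.0 mid [ 60.4 115.2] z 34.8 conf 0.85
  rail mid x 1.8 gap -47.456595555769766 48.893357580257664 slope -0.0005
```

View pics/scene_h.png

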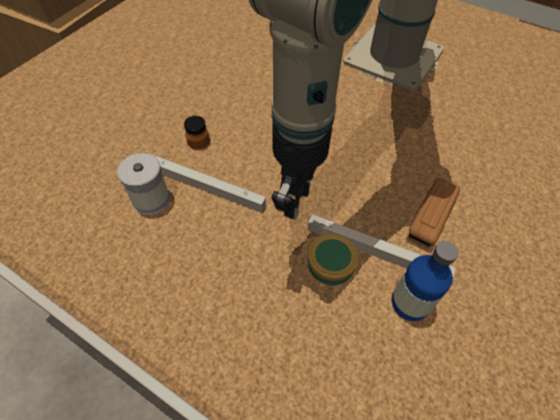

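>>> step_arm([
  [0, 0, -35],
  [-40, 35, -60],
  [-80, 70, -60],
  [-110, 110, -60],
  [-140, 150, -60],
  [-140, 190, -60],
  [-140, 220, -60],
  [-140, 220, -60],
], yaw=[0, 0, 0, 0, 0, 0, 0, 0], gripper=[-0.06, -0.06, -0.06, -0.06, -0.06, -0.06, -0.06, -0.06])

```text
clock: 19.48
eef_pos: [538.3, -163.0, 225.4]
tool_rot: [3.141, 0.007, 0.137]
force: [0.9, -0.7, 0.5]
width: 39.9
```

```bash
python3 t.py; python3 m2.py i
python3 - <<'E'
from t import *
for c in ("top","scene"):
    im=cams.get_image(c)
    for n in ("bottle","canister","jar","brush"):
        for r in cams.regions_of(c,n)[:1]:
            p=pts(im,r["pixels"]);print(c,n,round(r["conf"],2),r["pixel"],np.median(p,0).round(1))
E
```

```text
clock 19.4833 rail pos [ -83.7 -184.1] z 225.4 rot [3.141 0.007 0.137] F [ 0.9 -0.7  0.5] w 39.8898379892807
top tin 53.8 114.0 r 48.3 mid [ 57.3 114.1] z 36.1 conf 0.95
  rail mid x -0.7 gap -48.51594221347917 47.54591228653627 slope 0.0015
scene tin 57.2 115.9 r 47.1 mid [ 60.7 115.3] z 34.8 conf 0.67
  rail mid x 2.0 gap -46.67379632702525 48.78881821251622 slope -0.0007
top bottle 0.88 [109.3, 190.8] [618.1 290.3 125. ]
top canister 0.65 [376.7, 122.4] [ 703.7 -203.    98.3]
top jar 0.78 [398.7, 225.3] [ 511.  -225.4   31.8]
top brush 0.63 [146.8, 292.3] [442.  265.2  41.1]
scene bottle 0.67 [424.3, 282.7] [650.  301.7 121.3]
scene canister 0.8 [144.7, 184.5] [ 716.6 -200.1   89.7]
scene jar 0.87 [196.0, 133.5] [ 539.6 -229.7   43.4]
scene brush 0.79 [433.5, 209.0] [460.7 271.2  39.4]
```

View pics/top_i.png

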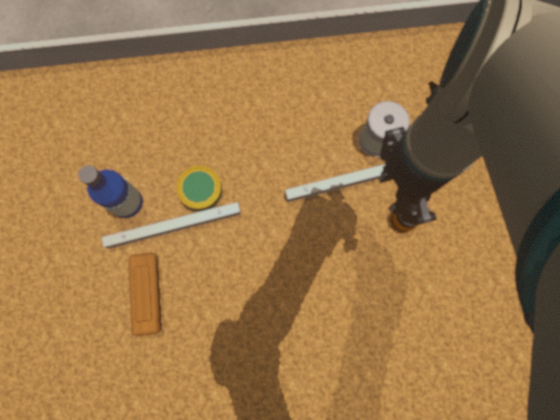

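```bash
python3 -c "
from h import *
print(ctrl.finish_job())"
```

```text
the job is handed in; nothing more can be done
None
```

The tin is behind the rail on the bottle's side, and the job was handed in at about 20 s. No verdict was reported.

**What I did:** I used the half-open fingers, about 40 mm apart, as a cradle, and the tin was never gripped or lifted.
1. I pushed the tin sideways until it lined up with the gap.
2. I pushed it straight through the gap. It was centred to within about 1 mm at the rail, with no sign of it touching.
3. I pushed it along the back of the rail towards the bottle.

The readings at the end of each move never passed about 8 N.

**Last checks:**
- **Tin:** it stands flat, with its centre about 58 mm behind the rail's centre line and about 114 mm along the rail. That leaves about 4–5 mm between tin and rail. Its nearest edge is about 22 mm beyond the edge of the gap.
- **Other things:** the brush and bottle measured the same as at the start. The canister and jar also matched in the scene view, where all four stood upright.
- **Robot:** the gripper was raised clear, to about 225 mm, and touched nothing.

**Where checks disagreed:**
- The two cameras differ by about 2–3 mm on the tin's and the rail's positions, so I measured the tin against the rail within each picture.
- The circle fitted to the tin came out 3–4 mm too large because it picked up rail pixels, so I used the middle of the tin's visible extent instead.
- In the last top view the arm hid part of the canister and jar, so their readings from that view shifted; I relied on the scene view for those two.

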